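# Make up the saw's blade-change kit

## Robot

A 6-joint arm with a two-finger parallel gripper is mounted at the origin on the work surface. World frame = base frame: x ahead of the robot, y to its left, z up, the work surface at z = 0. Lengths are in mm, angles in rad, forces in N, time in s.
With the tool pointing down it reaches from about 350 to 800 mm from the base axis. Payload 7.3 kg.
Tool frame: the origin (TCP) lies at the very end of the fingers, on their centre line; the grasp point (between the pads) lies 19 mm behind it; z points along the fingers, x is the direction in which the jaws open and shut, and the axes are right-handed (so a half turn about z gives the same grasp; the last joint's range is limited). The gripper opens to 85 mm and grips with 20 to 120 N. Pads are 22 mm wide; open, the fingers measure 114 mm over their backs; the gripper's body (76 mm by 85 mm) begins 54 mm behind the grasp point. The pads swing forward as they close: fully open they stand 13 mm farther back than shut.
Start: joints at [1.202, 0.342, 1.524, -0, 1.275, -0.146], TCP at [115.988, 512.046, 231.322] pointing down, gripper open.
Joint ranges: [-2.53, 2.53], [-0.77, 2.02], [0.04, 2.7], [-1, 4.14], [0.28, 2.66], [-3.11, 3.11]. Speed limits (rad/s): [2.57, 2.57, 3.14, 3.14, 3.14, 3.14].

## Interface

Orientations are given as a unit quaternion [w, x, y, z].
In Python, from workcell import ctrl gives the robot as it stands. The module is installed in compiled form; this text tells all that it offers.
- The arm moves only by the tool step_arm, never from a script. Its arguments are lists of equal length, an entry for each row: "grip": the opening, from 0 (shut) to 1 (fully open); "offset": the shift along the tool's x, y, z in mm, a list of three; "twist": the turn, a rotation vector about the tool's x, y, z in rad, a list of three. A call has 1 to 5 rows; each row shifts and turns the commanded pose from where the row before left it, along the tool's axes as they then stand; what a row does not reach is not made up. A row lasts 1/10 s, in which the tool goes at most 50 mm and 8.59 degrees, less where a joint would pass 70% of its speed; a pose out of reach is approached as far as the arm can. A call is refused whole if a number of a shift passes 50 or a number of a turn 0.15, either way. A call with a gripper value outside its range is refused whole. The fingers move at their own pace and stop on an object; "newtons" is the grip in N (left out, the last holds). Time passes only in rows, so rows that do not move let the fingers close. It gives the time, the measured TCP pose, the force and the opening at its end, in the units of the state.
- ctrl.get_obs(): the state, without advancing time (a new reading comes with each control period).
- ctrl.snapshot(name): name is "scene" or "top" or "wrist"; returns a dict with "img" (420x560x3 uint8, blue, green, red), "depth" (420x560 float32, mm along the optical axis (not along the pixel's ray), 0 where there is no reading), "fx", "fy", "cx", "cy" (pixels), "view" (4x4, takes a point from world to camera coordinates). Camera axes: x right, y down, z forward; pixel columns grow to the right and rows downward; lengths in mm; the calibration is good to about 2 mm. A picture is of the moment at which its call begins.
- ctrl.close_job(): hands the job in, once; it reports no verdict.
The state is a dict: "time_s": time; "q": joint angles; "joint_velocities": joint speeds; "effort": joint torques, N m; "tcp_pos": TCP position; "ee_rot": TCP orientation; "ft_force": force on the tool from outside, world axes, zero at the start; "ft_torque": the same for the moment, N m; "grip_width": finger opening in mm.
Only numpy, scipy, OpenCV 4.12 (cv2) and the standard library are available. Lean on these libraries where they do the work, as an engineer would, in place of code of your own. Each camera call takes 0.05 s, during which the arm holds its last target. There are 200 camera calls.

## Task

Make up the blade-change kit for the site saw: stack the three metal spacer rings flat in the yellow slotted tube, fully down, with the thick steel one at the bottom, then the brass one, then the thin blue one on top. Lay the big hexagonal arbor nut flat on the round black pad in the middle of the blue tray, before or after the rings as you like. Leave the red sealing ring and the wooden offcut where they are.

Things in the scene. Friction and masses are not known exactly. Their poses are not given: they have to be found in the camera images.
- steel_ring: Bright grey steel spacer ring, 20 mm thick, OD 56 mm, 30 mm hole; origin at the centre of its underside, z up (it lies flat on the bench at the start). Loose, about 0.27 kg.
- brass_ring: Golden brass spacer ring, 15 mm thick, OD 56 mm, 30 mm hole; origin at the centre of its underside, z up (it lies flat on the bench at the start). Loose, about 0.22 kg.
- blue_ring: Blue anodised aluminium spacer ring, 10 mm thick, OD 56 mm, 30 mm hole; origin at the centre of its underside, z up (it lies flat on the bench at the start). Loose, about 0.05 kg.
- nut: Grey steel hexagonal nut, 46 mm across flats, 53 mm across corners, 24 mm high, 30 mm hole. Origin at the centre of its underside, z up; its x axis is perpendicular to a pair of flats (and so every 60 degrees on). Loose, about 0.22 kg, lying flat on the bench.
- tube: Yellow open-topped tube, fixed: round foot 84 mm wide, 6 mm thick (its top is the floor), two curved walls on its own +x and -x sides, inner diameter 62 mm, 6 mm thick, up to 58 mm. Open slots 37 mm wide on its +y and -y sides reach down to the foot: fingers holding a ring along y can go right down. Origin under the foot's centre, z up; rings' undersides end at 6, 26, 41 mm.
- tray: Blue square tray fixed to the bench, 148 mm outside, 140 mm inside, walls 20 mm high and 4 mm thick, floor 4 mm thick, with a round black rubber pad of 80 mm diameter and 2 mm thick in the middle (pad top 6 mm above the origin). Origin at the centre of its underside, z up.
- seal: Red plastic sealing ring, OD 56 mm, 42 mm hole, 12 mm high, loose, not to be moved. Origin at the centre of its underside.
- offcut: Pale wooden offcut, 40 x 80 x 35 mm high (x, y, z), loose, not to be moved. Origin at the centre of its underside.
There are look-alikes about, which are no part of the job. Leave any turquoise look-alike of the steel_ring alone.

How it is judged (in metres and radians):
On the way, in this order (a step that is already met when the one before it is completed fails the run):
1. the steel ring lies flat on the floor of the tube (horizontal distance between steel_ring and tube below 0.008 m and z of steel_ring in the frame of tube between 0.003 and 0.009 m and angle between the z axis of steel_ring and the z axis of tube, either way round below 0.1 rad), for 0.2 s.
2. the brass ring lies on the steel ring in the tube (horizontal distance between brass_ring and tube below 0.008 m and z of brass_ring in the frame of tube between 0.023 and 0.029 m and angle between the z axis of brass_ring and the z axis of tube, either way round below 0.1 rad), for 0.2 s.
3. the blue ring lies on the brass ring in the tube (horizontal distance between blue_ring and tube below 0.008 m and z of blue_ring in the frame of tube between 0.038 and 0.044 m and angle between the z axis of blue_ring and the z axis of tube, either way round below 0.1 rad), for 0.2 s.
At the end, for the whole second after the job is handed in: In the tube, steel then brass then blue ring upwards, each flat (0.1 rad), centred within 8 mm and within 3 mm of its seated height; the nut flat (0.1 rad) on the tray's pad, centre within 25 mm of the pad's. All released and at rest (all of step 1 and all of step 2 and all of step 3 and linear speed of each of steel_ring, brass_ring, blue_ring, nut below 0.03 m/s and horizontal distance between nut and tray below 0.025 m and z of nut in the frame of tray between 0.003 and 0.009 m and angle between the z axis of nut and the z axis of tray, either way round below 0.1 rad); the robot touches nothing.
It fails at once if the red sealing ring was moved more than 20 mm (distance of seal from where it was at the start of the episode above 0.02 m).
It fails at once if the wooden offcut was moved more than 20 mm (distance of offcut from where it was at the start of the episode above 0.02 m).
It also fails if it takes over 106 s, if anything falls off the work surface, if the arm or the gripper's body presses on something with over 40 N, if the wrist force passes 120 N, or if a joint passes its speed limit or range.

## Working session

There is one attempt and no reset: what is moved stays moved. The work goes in short steps, Python scripts to look and compute and a tool call to move; the robot and the scene stay as the last step left them, time stands still between calls to the robot, and variables do not carry over. Pictures are saved under pics/ and viewed, about 12 in all and at most 16, crops included, and the job is handed in when it is done.

Besides the shell and the picture viewer there is one more tool, called after "Call:" by a JSON object that holds its "fn" and its "kwargs". step_arm: Moves the arm, as the interface text tells. Its arguments: {"type":"object","properties":{"grip":{"type":"array","items":{"type":"number"}},"offset":{"type":"array","items":{"type":"array","items":{"type":"number"}}},"twist":{"type":"array","items":{"type":"array","items":{"type":"number"}}},"newtons":{"type":"number"}},"required":["grip","offset","twist"]}

```bash
mkdir -p pics
cat > h.py <<'E'
import numpy as np, cv2
from workcell import ctrl
def snap(name,fn=None):
    s=ctrl.snapshot(name)
    if fn: cv2.imwrite('pics/'+fn,s['img'])
    return s
def w(s,u,v,z=None):
    """pixel -> world; on plane z if given else by depth"""
    V=np.linalg.inv(s['view']); r=np.array([(u-s['cx'])/s['fx'],(v-s['cy'])/s['fy'],1.])
    if z is None:
        d=s['depth'][int(v),int(u)]
    else:
        d=(z-V[2,3])/(V[:3,:3]@r)[2]
    return V[:3,:3]@(r*d)+V[:3,3]
def px(s,p):
    c=s['view']@np.append(p,1); return c[0]/c[2]*s['fx']+s['cx'],c[1]/c[2]*s['fy']+s['cy']
E
python3 - <<'E'
from h import *
import pickle
np.set_printoptions(precision=3,suppress=True)
s=snap('top','top1.png'); t=snap('scene','scene1.png')
pickle.dump((s,t),open('first.pkl','wb'))
print(s['view'],s['fx']); print(t['view'])
print(ctrl.get_obs())
E
```

```text
[[  0.014  -1.      0.003 -12.882]
 [ -0.997  -0.014  -0.076 538.729]
 [  0.076  -0.002  -0.997 899.663]
 [  0.      0.      0.      1.   ]] 402.7031728962442
[[  -0.687    0.727   -0.     340.744]
 [   0.605    0.572   -0.553 -312.673]
 [  -0.402   -0.38    -0.833 1359.336]
 [   0.       0.       0.       1.   ]]
{'time_s': 0.1, 'q': array([ 1.202,  0.343,  1.525,  0.   ,  1.275, -0.146]), 'joint_velocities': array([-0.001, -0.   , -0.004,  0.002, -0.002, -0.001]), 'effort': array([  0.   , -43.445, -24.649,  -0.   ,   0.005,  -0.   ]), 'tcp_pos': array([115.843, 511.699, 230.697]), 'ee_rot': array([ 0.   ,  0.781,  0.624, -0.001]), 'ft_force': array([ 0.234,  0.085, -0.131]), 'ft_torque': array([ 0.028,  0.03 , -0.052]), 'grip_width': 85.18809854514747}
```

View pics/top1.png

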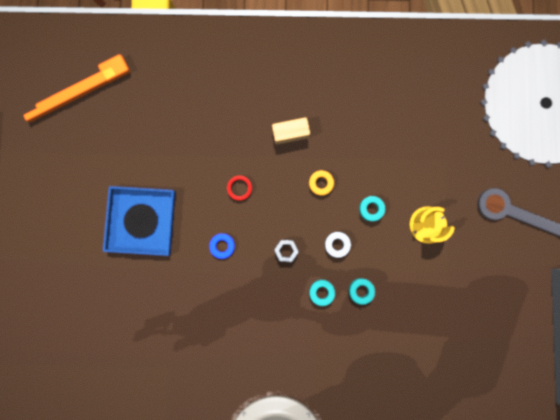

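View pics/scene1.png

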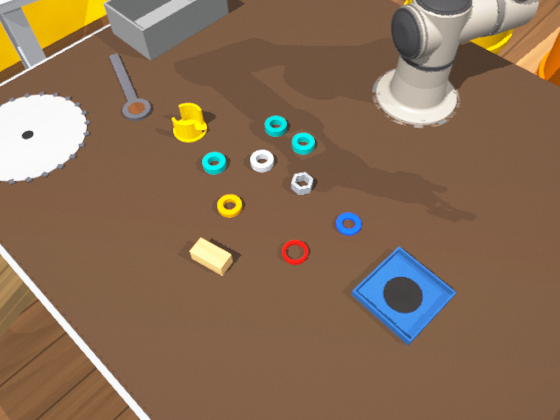

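```bash
cat > m.py <<'E'
from h import *
import pickle
np.set_printoptions(precision=1,suppress=True)
s,t=pickle.load(open('first.pkl','rb'))
cv2.imwrite('pics/c1.png',cv2.resize(s['img'][150:310,200:460],None,fx=3,fy=3,interpolation=cv2.INTER_CUBIC))
R={'steel':(338,245,20),'brass':(321,183,15),'blue':(222,246,10),'nut':(286,251,24),'seal':(239,188,12),'tq1':(372,209,20),'tq2':(322,293,20),'tq3':(362,292,20)}
# height mask: pixels whose depth point lies above half the height, robust circle centre
V=np.linalg.inv(s['view'])
yy,xx=np.mgrid[0:420,0:560]; d=s['depth']
P=np.stack([(xx-s['cx'])/s['fx']*d,(yy-s['cy'])/s['fy']*d,d],-1)@V[:3,:3].T+V[:3,3]
for n,(u,v,h) in R.items():
    r=18; sl=np.s_[v-r:v+r+1,u-r:u+r+1]
    q=P[sl].reshape(-1,3); k=(q[:,2]>h*.6)
    pts=q[k,:2].astype(np.float32)
    c,rad=cv2.minEnclosingCircle(pts); print(n,k.sum(),pts.mean(0),np.array(c),rad,np.median(q[k,2]))
q=P[190:255,400:465].reshape(-1,3);k=q[:,2]>45;pts=q[k,:2].astype(np.float32)
print('tube',k.sum(),pts.mean(0),cv2.minEnclosingCircle(pts),np.median(q[k,2]))
q=P[170:275,90:190].reshape(-1,3);k=q[:,2]>13;pts=q[k,:2].astype(np.float32)
print('tray',k.sum(),pts.mean(0),cv2.minAreaRect(pts),np.median(q[k,2]), w(s,141,221,6))
q=P[110:150,260:320].reshape(-1,3);k=q[:,2]>20;print('offcut',cv2.minAreaRect(q[k,:2].astype(np.float32)))
E
python3 m.py
```

```text
steel 356 [ 447.1 -131.5] [454.  -82.5] 80.66532135009766 20.417707176029978
brass 337 [585.8 -94.9] [539.8 -57.2] 89.18275451660156 15.326441279579853
blue 334 [440.6 126.2] [449.4  75.9] 81.49476623535156 10.070694044381298
nut 211 [432.1 -17.8] [438.6 -16.7] 33.10226821899414 24.474737216720996
seal 208 [571.6  90.7] [532.7  52.7] 84.90966033935547 11.995025108948653
tq1 360 [ 528.5 -208.3] [ 506.8 -119.9] 122.74819946289062 20.418634364311913
tq2 366 [338.9 -99.1] [391.  -57.9] 95.07149505615234 20.322489135915134
tq3 375 [ 344.7 -186.2] [ 397.2 -107.3] 126.34778594970703 20.109599611144517
tube 248 [ 492.5 -328.6] ((477.878173828125, -192.17434692382812), 189.17979431152344) 57.91605838147751
tray 648 [493.4 304.2] ((488.844482421875, 195.6305389404297), (399.16680908203125, 147.82980346679688), 87.19171905517578) 19.583185969039334 [494.3 317.1   6. ]
offcut ((601.8128051757812, -33.130226135253906), (259.971435546875, 82.05062866210938), 4.836799144744873)
```

View pics/c1.png

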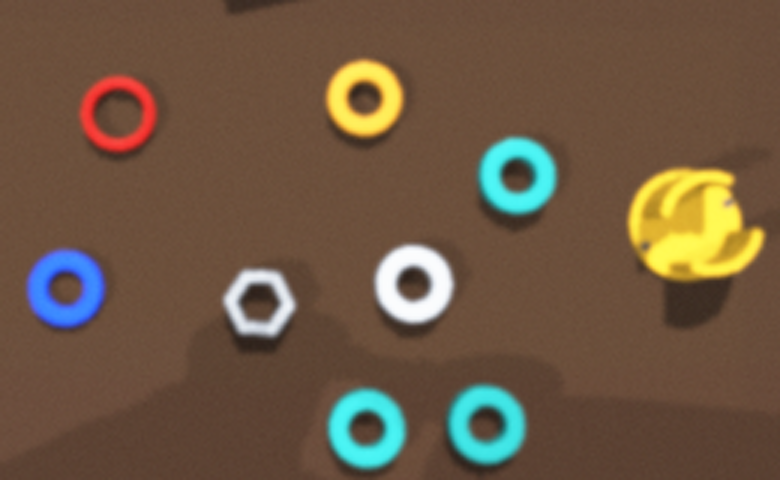

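The crop shows steel at (413,284), brass (365,98), blue (66,288), nut (259,303), seal (118,114), turquoise ×3, and the tube at (690,223) with its slot direction oblique. Depth holes polluted the fit, so I'll filter them.

```bash
sed -i 's/k=(q\[:,2\]>h\*.6)/k=(q[:,2]>h*.6)\&(q[:,2]<h+6)/; s/k=q\[:,2\]>45/k=(q[:,2]>45)\&(q[:,2]<70)/; s/k=q\[:,2\]>13/k=(q[:,2]>13)\&(q[:,2]<26)/; s/k=q\[:,2\]>20/k=(q[:,2]>20)\&(q[:,2]<45)/' m.py
cat >> m.py <<'E'
from scipy.optimize import least_squares
q=P[185:260,395:470].reshape(-1,3);k=(q[:,2]>50)&(q[:,2]<64);p=q[k,:2]
f=least_squares(lambda c:np.hypot(*(p-c).T)-34,[495,-330],loss='soft_l1').x
a=np.degrees(np.arctan2(*(p-f).T[::-1]))%360
print('tube fit',f,np.histogram(a,36,(0,360))[0])
# axis: max gap; slots 180 apart -> 2nd harmonic
m=np.exp(2j*np.radians(a)).mean(); print('wall axis',np.degrees(np.angle(m))/2,abs(m))
k=(q[:,2]>3)&(q[:,2]<12);p=q[k,:2];print('foot',cv2.minEnclosingCircle(p[np.hypot(*(p-f).T)<48].astype(np.float32)))
# nut orientation
q=P[233:269,268:304].reshape(-1,3);k=(q[:,2]>18)&(q[:,2]<30);p=q[k,:2];c=np.array(cv2.minEnclosingCircle(p.astype(np.float32))[0])
r=p-c
for A in range(0,60,5):
    n=[(r@[np.cos(x),np.sin(x)]) for x in np.radians(A+60*np.arange(6))]
    print(A,round(np.mean([v.max() for v in n]),1),end=' ')
E
python3 m.py
python3 - <<'E'
import sys;sys.path.insert(0,'.')
from h import *;import pickle
s,t=pickle.load(open('first.pkl','rb'))
cv2.imwrite('pics/c2.png',np.hstack([cv2.resize(t['img'][95:150,160:220],(390,358),interpolation=2),cv2.resize(s['img'][195:255,400:465],(390,358),interpolation=2)]))
E
```

```text
steel 348 [ 446.6 -134.4] [ 446.5 -134.9] 27.901569366455078 20.365456014626147
brass 331 [588.  -96.6] [588.3 -97. ] 27.915422439575195 15.294779315534697
blue 326 [439.9 129.4] [439.3 129.8] 28.08011817932129 9.951618521765852
nut 204 [430.8 -18.3] [430.8 -17.7] 25.665536880493164 24.35222902780123
seal 203 [574.1  93. ] [573.9  92.6] 27.901308059692383 11.964636752729916
tq1 352 [ 529.8 -213. ] [ 530.  -213.8] 28.015785217285156 20.386846251429517
tq2 364 [338.1 -99.6] [337.9 -99.4] 27.965496063232422 20.315652139137796
tq3 369 [ 342.7 -189.1] [ 342.4 -189.6] 27.976240158081055 20.09344725732967
tube 236 [ 493.7 -345.1] ((494.8683166503906, -345.8792724609375), 37.90457534790039) 57.80662036138466
tray 611 [494.9 322.8] ((494.94854736328125, 320.06878662109375), (149.9910888671875, 147.82980346679688), 87.19171905517578) 19.44383379386943 [494.3 317.1   6. ]
offcut ((706.8318481445312, -24.89358901977539), (40.479793548583984, 80.24079132080078), 12.827534675598145)
tube fit [ 494.5 -344.5] [ 9  8  8  9 12 10 10 10  2  0  0  0  0  0  0  4  9 10  7  8 10  8 11 11
 14 10  4  0  0  0  0  0  0  8  8  8]
wall axis 32.979959416857895 0.48529335572882504
foot ((494.2255554199219, -343.6218566894531), 47.782676696777344)
0 22.9 5 23.6 10 24.3 15 24.7 20 25.1 25 25.3 30 25.2 35 25.2 40 24.9 45 24.4 50 23.8 55 23.1
```

View pics/c2.png

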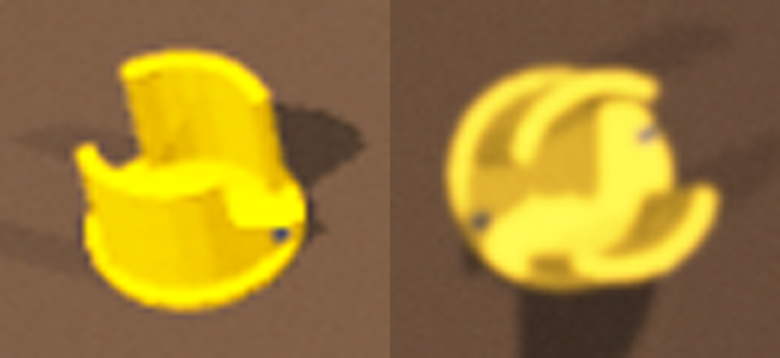

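The tube's slots point along about 118°/−62° (its screws line up with that too). I'll turn the jaws to −62° and hold that yaw for all the ring picks.

Call:
{"fn": "step_arm", "kwargs": {"grip": [1,1,1,1,1], "offset": [[0,0,0],[0,0,0],[0,0,0],[0,0,0],[0,0,0]], "twist": [[0,0,0.145],[0,0,0.145],[0,0,0.145],[0,0,0.145],[0,0,0.145]]}}

```text
time_s: 0.6
tcp_pos: [115.9, 511.8, 230.9]
ee_rot: [0.0, 0.953, 0.304, -0.0]
ft_force: [-1.5, -0.3, -0.5]
grip_width: 85.4
```

Call:
{"fn": "step_arm", "kwargs": {"grip": [1,1,1,1,1], "offset": [[0,0,0],[0,0,0],[0,0,0],[0,0,0],[0,0,0]], "twist": [[0,0,0.145],[0,0,0.145],[0,0,0.145],[0,0,0.145],[0,0,0.145]]}}

```text
time_s: 1.1
tcp_pos: [115.9, 511.8, 230.9]
ee_rot: [0.0, 0.999, -0.054, -0.0]
ft_force: [-0.4, 0.4, 0.3]
grip_width: 85.4
```

Call:
{"fn": "step_arm", "kwargs": {"grip": [1,1,1,1,1], "offset": [[0,0,0],[0,0,0],[0,0,0],[0,0,0],[0,0,0]], "twist": [[0,0,0.145],[0,0,0.145],[0,0,0.145],[0,0,0.145],[0,0,0.145]]}}

```text
time_s: 1.6
tcp_pos: [115.9, 511.8, 230.9]
ee_rot: [0.0, 0.915, -0.405, 0.0]
ft_force: [-0.6, -0.1, -0.3]
grip_width: 85.0
```

Call:
{"fn": "step_arm", "kwargs": {"grip": [1,1,1,1], "offset": [[0,0,0],[0,0,0],[0,0,0],[0,0,0]], "twist": [[0,0,0.145],[0,0,0.11],[0,0,0],[0,0,0]]}}

```text
time_s: 2.0
tcp_pos: [115.9, 511.9, 231.1]
ee_rot: [0.0, 0.858, -0.514, 0.0]
ft_force: [-0.6, -0.7, 0.3]
grip_width: 85.6
```

```bash
cat >> h.py <<'E'
from scipy.spatial.transform import Rotation as Ro
def go(x,y,z,yaw=None):
    o=ctrl.get_obs(); R=Ro.from_quat(np.roll(o['ee_rot'],-1)).as_matrix()
    cy=np.degrees(np.arctan2(R[1,0],R[0,0]))
    print('t %.1f tcp %s yaw %.2f zaxis %s w %.1f F %s q %s'%(o['time_s'],o['tcp_pos'].round(1),cy,R[:,2].round(4),o['grip_width'],o['ft_force'].round(1),o['q'].round(2)))
    print('tool offset',(R.T@(np.array([x,y,z])-o['tcp_pos'])).round(1), '' if yaw is None else 'twist z %.3f'%np.radians((cy-yaw+180)%360-180))
E
python3 -c "
from h import *
go(450,220,231,-62)"
```

```text
t 2.0 tcp [115.9 511.9 231.1] yaw -61.82 zaxis [-2.e-04 -4.e-04 -1.e+00] w 85.6 F [-0.6 -0.7  0.3] q [1.2  0.34 1.52 0.   1.28 2.28]
tool offset [ 4.151e+02 -1.566e+02  1.000e-01] twist z 0.003
```

Call:
{"fn": "step_arm", "kwargs": {"grip": [1,1,1,1,1], "offset": [[41.5,-15.7,0],[41.5,-15.7,0],[41.5,-15.7,0],[41.5,-15.7,0],[41.5,-15.7,0]], "twist": [[0,0,0],[0,0,0],[0,0,0],[0,0,0],[0,0,0]]}}

```text
time_s: 2.5
tcp_pos: [283.7, 364.4, 231.4]
ee_rot: [-0.0, 0.858, -0.514, 0.0]
ft_force: [1.2, 1.4, 0.1]
grip_width: 85.5
```

Call:
{"fn": "step_arm", "kwargs": {"grip": [1,1,1,1,1], "offset": [[41.5,-15.7,0],[41.5,-15.7,0],[41.5,-15.7,0],[41.5,-15.7,0],[41.5,-15.7,0]], "twist": [[0,0,0],[0,0,0],[0,0,0],[0,0,0],[0,0,0]]}}

```text
time_s: 3.0
tcp_pos: [450.6, 217.9, 231.4]
ee_rot: [-0.0, 0.858, -0.514, 0.0]
ft_force: [0.1, 0.7, -0.0]
grip_width: 85.5
```

Call:
{"fn": "step_arm", "kwargs": {"grip": [1,1,1,1,1], "offset": [[39,20.8,0],[39,20.8,0],[39,20.8,0],[39,20.8,0],[39,20.8,10]], "twist": [[0,0,0],[0,0,0],[0,0,0],[0,0,0],[0,0,0]]}}

```text
time_s: 3.5
tcp_pos: [449.7, -3.5, 222.2]
ee_rot: [-0.001, 0.858, -0.514, 0.001]
ft_force: [0.9, -0.6, 0.8]
grip_width: 84.9
```

Call:
{"fn": "step_arm", "kwargs": {"grip": [1,1,1,1,1], "offset": [[39,20.8,20],[39,20.8,20],[39,20.8,20],[0,0,0],[0,0,0]], "twist": [[0,0,0],[0,0,0],[0,0,0],[0,0,0],[0,0,0]]}}

```text
time_s: 4.0
tcp_pos: [448.7, -134.9, 160.8]
ee_rot: [-0.0, 0.857, -0.515, -0.001]
ft_force: [-0.8, 0.4, 0.6]
grip_width: 85.0
```

```bash
python3 -c "
from h import *
go(446.6,-134.4,160,-62)
s=snap('wrist','w1.png'); print(s['view'].round(3)); print(px(s,[446.6,-134.4,20]))
"
```

```text
t 4.0 tcp [ 448.7 -134.9  160.8] yaw -62.04 zaxis [-0.0012  0.001  -1.    ] w 85.0 F [-0.8  0.4  0.6] q [-0.46  0.32  1.78  0.    1.05  0.63]
tool offset [-1.4  1.6  0.8] twist z -0.001
[[ 4.68000e-01 -8.84000e-01 -1.00000e-03 -3.28084e+02]
 [-8.37000e-01 -4.44000e-01  3.19000e-01  2.96068e+02]
 [-2.83000e-01 -1.48000e-01 -9.48000e-01  4.20507e+02]
 [ 0.00000e+00  0.00000e+00  0.00000e+00  1.00000e+00]]
(np.float64(274.1848304385236), np.float64(192.61274944071985))
```

View pics/w1.png

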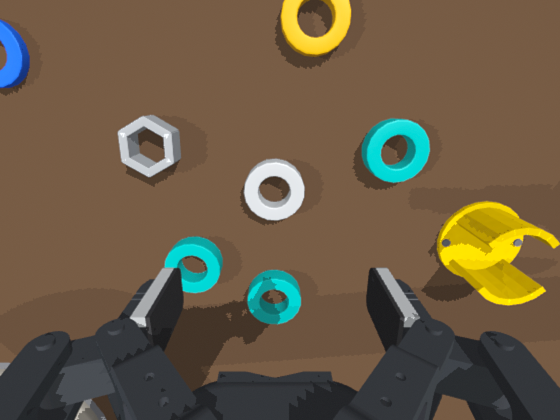

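The wrist view shows steel at (274,188), and the tube's screws at (446,243) and (517,243). They are level, so the jaws line up with the slots. Next I'll refine positions from this close depth.

```bash
cat >> h.py <<'E'
from scipy.optimize import least_squares
def cloud(s):
    V=np.linalg.inv(s['view']); yy,xx=np.mgrid[0:420,0:560]; d=s['depth']
    P=np.stack([(xx-s['cx'])/s['fx']*d,(yy-s['cy'])/s['fy']*d,d],-1)@V[:3,:3].T+V[:3,3]
    P[d<=0]=np.nan; return P
def top(P,c,z0,z1,rmax=33):
    """points of the top face near c between heights; rim centre by enclosing circle"""
    q=P.reshape(-1,3); k=(q[:,2]>z0)&(q[:,2]<z1)&(np.hypot(q[:,0]-c[0],q[:,1]-c[1])<rmax); p=q[k]
    e=cv2.minEnclosingCircle(p[:,:2].astype(np.float32)) if k.sum() else None
    return k.sum(),p.mean(0).round(1),e
E
python3 -c "
from h import *
np.set_printoptions(precision=1,suppress=True)
s=snap('wrist');P=cloud(s)
for n,c,h in [('steel',(446.6,-134.4),20),('brass',(588,-97),15),('nut',(431,-18),24),('tq1',(530,-213),20)]: print(n,top(P,c,h-2,h+3))
a,b=w(s,446,243),w(s,517,243);print('screws',a,b,(a+b)/2,np.degrees(np.arctan2(*(b-a)[1::-1])))
t=ctrl.snapshot('top')
a,b=w(t,415,232,6),w(t,443,217.2,6);print('screws top',a,b,(a+b)/2,np.degrees(np.arctan2(*(b-a)[1::-1])))
q=P.reshape(-1,3);k=(q[:,2]>54)&(q[:,2]<62)&(q[:,1]<-290)
p=q[k,:2];f=least_squares(lambda c:np.hypot(*(p-c).T)-34,[494,-344],loss='soft_l1').x;print('tube',k.sum(),f)
"
```

```text
steel (np.int64(1934), array([ 448.2, -133.3,   20.2]), ((447.2630615234375, -133.77096557617188), 27.794754028320312))
brass (np.int64(2082), array([582. , -99.7,  15.2]), ((588.6995849609375, -96.18888092041016), 27.729042053222656))
nut (np.int64(1410), array([432.6, -16.8,  24.2]), ((431.51336669921875, -16.888280868530273), 26.087621688842773))
tq1 (np.int64(2190), array([ 531.1, -212. ,   20.2]), ((530.7179565429688, -212.8130645751953), 28.054471969604492))
screws [ 478.6 -312.7    8.6] [ 512.2 -375.6    8.8] [ 495.4 -344.2    8.7] -61.89557879034044
screws top [ 477.6 -316.4    6. ] [ 512.7 -381.8    6. ] [ 495.2 -349.1    6. ] -61.75304209411591
tube 1313 [ 495.4 -343.3]
```

```bash
python3 -c "
from h import *
np.set_printoptions(precision=1,suppress=True)
s=snap('wrist');P=cloud(s)
for a,b in((100,200),(350,460)):
  q=P[240:420,a:b].reshape(-1,3);q=q[(q[:,2]>90)&(q[:,2]<260)];print(np.percentile(q[:,2],[0,0.5,2,10]), q[q[:,2]<np.nanmin(q[:,2])+3].mean(0))
go(447.3,-133.8,30,-62)
"
```

```text
[175.  177.4 181.3 193. ] [428.3 -95.  176.7]
[174.9 177.5 181.4 193.9] [ 468.7 -170.4  176.6]
t 4.2 tcp [ 449.4 -133.2  161.9] yaw -61.85 zaxis [ 0. -0. -1.] w 85.2 F [ 0.8  1.  -0.5] q [-0.5  0.3  1.8  0.   1.1  0.6]
tool offset [ -0.6   2.3 131.9] twist z 0.003
```

Call:
{"fn": "step_arm", "kwargs": {"grip": [1,1,1,1,1], "offset": [[-1.2,1.3,40],[0,0,40],[0,0,35],[0,0,25],[0,0,0]], "twist": [[0,0,0],[0,0,0],[0,0,0],[0,0,0],[0,0,0]]}}

```text
time_s: 4.7
tcp_pos: [445.8, -131.9, 19.2]
ee_rot: [0.0, 0.858, -0.514, -0.003]
ft_force: [0.1, 0.3, 0.6]
grip_width: 85.5
```

Call:
{"fn": "step_arm", "kwargs": {"grip": [1,1,1,1], "offset": [[0,0,12],[0,0,9.3],[0,0,0],[0,0,0]], "twist": [[0,0,0],[0,0,0],[0,0,0],[0,0,0]]}}

```text
time_s: 5.1
tcp_pos: [447.8, -133.7, 0.8]
ee_rot: [-0.0, 0.857, -0.515, 0.001]
ft_force: [0.2, 0.1, 0.4]
grip_width: 85.7
```

Call:
{"fn": "step_arm", "kwargs": {"grip": [0,0,0,0,0], "offset": [[0,0,0],[0,0,0],[0,0,0],[0,0,0],[0,0,0]], "twist": [[0,0,0],[0,0,0],[0,0,0],[0,0,0],[0,0,0]], "newtons": 50}}

```text
time_s: 5.6
tcp_pos: [447.8, -133.9, 1.1]
ee_rot: [-0.0, 0.857, -0.515, 0.001]
ft_force: [-2.0, 0.8, 10.1]
grip_width: 53.9
```

```bash
python3 -c "
from h import *
np.set_printoptions(precision=1,suppress=True)
go(447.3,-133.8,0,-62)
s=snap('wrist','w2.png');P=cloud(s)
for a,b in((100,270),(290,460)):
  q=P[200:420,a:b].reshape(-1,3);q=q[(q[:,2]>-5)&(q[:,2]<60)];print(np.nanpercentile(q[:,2],[0,0.5,2,10]))
print(top(P,(447,-134),18,23))
"
```

```text
t 5.6 tcp [ 447.8 -133.9    1.1] yaw -61.98 zaxis [ 0. -0. -1.] w 53.9 F [-2.   0.8 10.1] q [-0.5  0.6  1.9  0.   0.6  0.6]
tool offset [-0.4  0.4  1.1] twist z 0.000
[-1.7 -1.  -0.7 -0.2]
[-2.1 -1.  -0.7 -0.2]
(np.int64(7821), array([ 449. , -132.2,   20.2]), ((450.7774353027344, -131.8917999267578), 31.712800979614258))
```

View pics/w2.png

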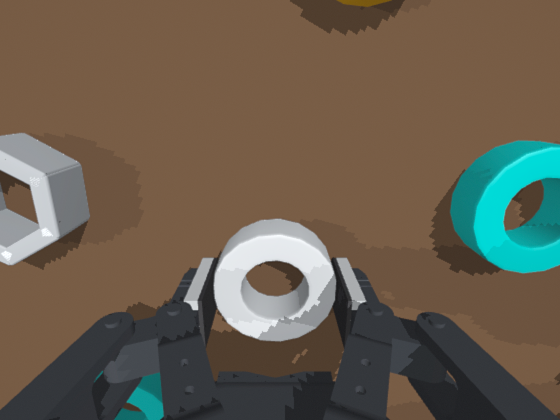

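Steel is between the pads (ring at 275,280), although the width reads 53.9 and there's about 10 N upward, so the tips are probably touching the bench. I'll lift and check.

Call:
{"fn": "step_arm", "kwargs": {"grip": [0,0,0,0,0], "offset": [[0,0,-10],[0,0,-30],[0,0,-40],[0,0,-40],[0,0,0]], "twist": [[0,0,0],[0,0,0],[0,0,0],[0,0,0],[0,0,0]]}}

```text
time_s: 6.15
tcp_pos: [450.0, -135.0, 125.1]
ee_rot: [-0.0, 0.857, -0.515, 0.005]
ft_force: [0.8, -0.0, -2.9]
grip_width: 54.3
```

```bash
python3 -c "
from h import *
np.set_printoptions(precision=1,suppress=True)
go(495.4,-344.0,120,-62)
s=snap('wrist','w3.png');P=cloud(s)
o=ctrl.get_obs()['tcp_pos']
q=P[180:400,150:400].reshape(-1,3);k=(q[:,2]>100)&(q[:,2]<160)
q=q[k];print(len(q),np.percentile(q[:,2],[1,5,25,50,75]))
"
```

```text
t 6.2 tcp [ 450.  -135.   125.1] yaw -61.99 zaxis [ 0. -0. -1.] w 54.3 F [ 0.8 -0.  -2.9] q [-0.5  0.4  1.8  0.   0.9  0.6]
tool offset [205.7  58.1   6.4] twist z 0.000
12828 [126.9 130.4 142.1 144.  144.7]
```

View pics/w3.png

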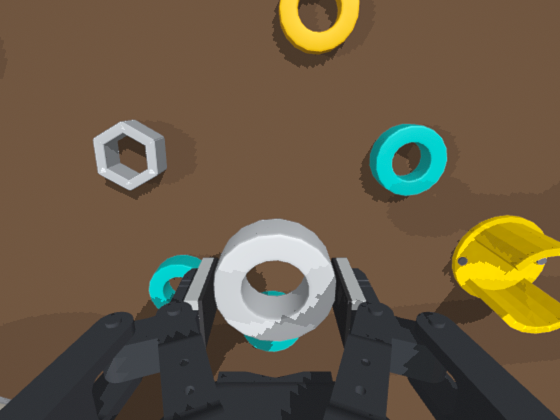

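```bash
python3 -c "
from h import *
np.set_printoptions(precision=1,suppress=True)
s=snap('wrist');P=cloud(s);s2=snap('wrist')
go(495.4,-344.0,120,-62)
o=ctrl.get_obs()['tcp_pos']
q=P[215:345,213:338].reshape(-1,3);z=np.nanmedian(q[:,2]);q=q[abs(q[:,2]-z)<1.5]
R=Ro.from_quat(np.roll(ctrl.get_obs()['ee_rot'],-1)).as_matrix()
def fit(p):
  c=cv2.minEnclosingCircle(p[:,:2].astype(np.float32));return c
c,r=fit(q);print(z,c,r,'in tool',R.T@(np.array([*c,z])-o))
"
```

```text
t 6.3 tcp [ 446.7 -133.5  119.6] yaw -62.00 zaxis [-0.  0. -1.] w 54.3 F [ 0.4  0.7 -3. ] q [-0.5  0.4  1.8  0.   0.9  0.6]
tool offset [208.7  55.8  -0.5] twist z 0.000
138.3464500604577 (448.2935485839844, -133.79380798339844) 29.656864166259766 in tool [  1.   -1.3 -18.7]
```

Call:
{"fn": "step_arm", "kwargs": {"grip": [0,0,0,0,0], "offset": [[20,5,0],[40,11,0],[40,11,0],[40,11,0],[40,11,0]], "twist": [[0,0,0],[0,0,0],[0,0,0],[0,0,0],[0,0,0]]}}

```text
time_s: 6.8
tcp_pos: [487.7, -316.5, 117.6]
ee_rot: [-0.0, 0.857, -0.515, -0.002]
ft_force: [0.6, 0.2, -2.6]
grip_width: 53.7
```

Call:
{"fn": "step_arm", "kwargs": {"grip": [0,0,0,0,0], "offset": [[20,5,0],[8.2,2.2,0],[0,0,10],[0,0,20],[0,0,0]], "twist": [[0,0,0],[0,0,0],[0,0,0],[0,0,0],[0,0,0]]}}

```text
time_s: 7.3
tcp_pos: [493.4, -340.7, 86.1]
ee_rot: [-0.001, 0.857, -0.515, -0.004]
ft_force: [-1.0, 0.4, -3.0]
grip_width: 54.3
```

```bash
python3 -c "
from h import *
np.set_printoptions(precision=1,suppress=True)
s=snap('wrist','w4.png');P=cloud(s)
go(495.4,-344.0,90,-62)
o=ctrl.get_obs()['tcp_pos']
R=Ro.from_quat(np.roll(ctrl.get_obs()['ee_rot'],-1)).as_matrix()
im=s['img'];hsv=cv2.cvtColor(im,cv2.COLOR_BGR2HSV)
k=(hsv[...,2]>140)&(hsv[...,1]<40)&(P[...,2]>105)&(P[...,2]<112)
k=cv2.morphologyEx(k.astype(np.uint8),cv2.MORPH_OPEN,np.ones((5,5)))>0
n,l,st,_=cv2.connectedComponentsWithStats(k.astype(np.uint8));b=1+st[1:,4].argmax();q=P[l==b]
c,r=cv2.minEnclosingCircle(q[:,:2].astype(np.float32));print(len(q),c,r,'tool',R.T@(np.array([*c,108])-o))
q=P.reshape(-1,3);k=(q[:,2]>55)&(q[:,2]<61)&(np.hypot(q[:,0]-495.4,q[:,1]+344)<42)
p=q[k,:2];f=least_squares(lambda c:np.hypot(*(p-c).T)-34,[494,-344],loss='soft_l1').x;print('tube',k.sum(),f, R.T@(np.array([*f,0])-o))
"
```

```text
t 7.3 tcp [ 494.2 -341.5   87.8] yaw -61.93 zaxis [-0.  0. -1.] w 53.3 F [ 0.1 -0.1 -2.3] q [-0.7  0.6  1.5  0.   1.   0.3]
tool offset [ 2.8  0.2 -2.2] twist z 0.001
80 (488.063720703125, -307.47503662109375) 2.4162094593048096 tool [-33.  -10.5 -20. ]
tube 1702 [ 496.5 -344.8] [ 4.5 -0.6 87.8]
```

View pics/w4.png

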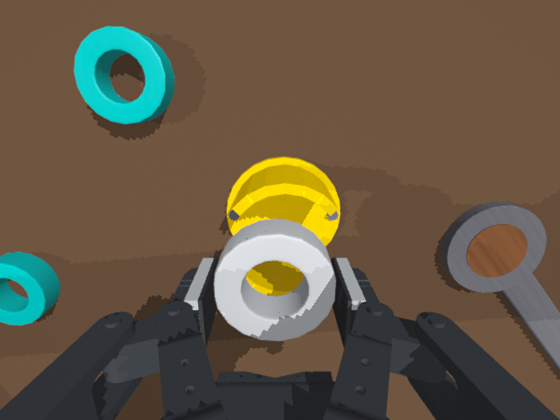

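Call:
{"fn": "step_arm", "kwargs": {"grip": [0,0,0,0], "offset": [[0,0,0],[0,0,0],[0,0,0],[0,0,0]], "twist": [[0,0,0],[0,0,0],[0,0,0],[0,0,0]]}}

```text
time_s: 7.75
tcp_pos: [495.7, -344.0, 90.6]
ee_rot: [0.0, 0.857, -0.515, 0.001]
ft_force: [-0.1, -0.3, -2.1]
grip_width: 54.0
```

```bash
cat > tb.py <<'E'
from h import *
import sys
np.set_printoptions(precision=1,suppress=True)
h=float(sys.argv[1]); zr=float(sys.argv[2])  # ring thickness, ring bottom rel. tcp
s=snap('wrist');P=cloud(s)
go(495.4,-344.0,90,-62)
ob=ctrl.get_obs();o=ob['tcp_pos'];R=Ro.from_quat(np.roll(ob['ee_rot'],-1)).as_matrix()
q=P.reshape(-1,3);T=(q-o)@R   # tool coords
kt=(abs(q[:,2]-58)<3)&(np.hypot(q[:,0]-495.4,q[:,1]+344)<42)
p=q[kt,:2];f=least_squares(lambda c:np.hypot(*(p-c).T)-34,[494,-344],loss='soft_l1').x
print('tube',kt.sum(),f,'tool',(R.T@(np.array([*f,0])-o)))
# ring in tool frame: rim of top face: use points with |x|<20 (away from pads)
k=(abs(T[:,2]-(zr-h))<1.2)&(abs(T[:,0])<20)&(np.hypot(T[:,0],T[:,1])<36)
p=T[k,:2]; r=np.hypot(*p.T)
# fit annulus: maximise inside count
best=min(((np.sum(np.hypot(p[:,0]-a,p[:,1]-b)>28.2)+np.sum(np.hypot(p[:,0]-a,p[:,1]-b)<14.8)),a,b) for a in np.arange(-4,4.1,.5) for b in np.arange(-6,6.1,.5))
print('ring z',np.median(T[k,2]),k.sum(),'miss,x,y',best,'y extent',p[:,1].min(),p[:,1].max())
E
python3 tb.py 20 1.3
```

```text
t 7.8 tcp [ 495.6 -344.    90.4] yaw -61.99 zaxis [ 0. -0. -1.] w 54.1 F [-0.   0.4 -2.8] q [-0.7  0.6  1.5  0.   1.   0.3]
tool offset [-0.2  0.2  0.4] twist z 0.000
tube 1745 [ 496.3 -344.5] tool [ 0.7 -0.3 90.4]
ring z -19.086630335070176 5202 miss,x,y (np.int64(30), np.float64(-1.0), np.float64(0.0)) y extent -27.6583869356167 27.795526923050975
```

Call:
{"fn": "step_arm", "kwargs": {"grip": [0,0,0,0,0], "offset": [[0.5,0,10],[0,0,15],[0,0,12],[0,0,10],[0,0,10]], "twist": [[0,0,0],[0,0,0],[0,0,0],[0,0,0],[0,0,0]]}}

```text
time_s: 8.3
tcp_pos: [495.6, -344.4, 31.9]
ee_rot: [-0.0, 0.857, -0.515, -0.0]
ft_force: [0.0, 0.1, -3.1]
grip_width: 53.8
```

Call:
{"fn": "step_arm", "kwargs": {"grip": [0,0,0,0,0], "offset": [[0,0,10],[0,0,8],[0,0,7],[0,0,0],[0,0,0]], "twist": [[0,0,0],[0,0,0],[0,0,0],[0,0,0],[0,0,0]]}}

```text
time_s: 8.8
tcp_pos: [495.8, -344.5, 7.9]
ee_rot: [-0.0, 0.857, -0.515, 0.0]
ft_force: [0.7, -0.2, -1.7]
grip_width: 53.8
```

```bash
python3 -c "
from h import *
go(495.7,-344.4,8,-62)"
```

```text
t 8.8 tcp [ 495.8 -344.5    7.9] yaw -62.00 zaxis [ 2.e-04 -1.e-04 -1.e+00] w 53.8 F [ 0.7 -0.2 -1.7] q [-0.73  0.73  1.54  0.    0.87  0.35]
tool offset [-0.2  0.1 -0.1] twist z 0.000
```

Clean insertion with no contact force. Release and lift to z≈128.

Call:
{"fn": "step_arm", "kwargs": {"grip": [0.8,0.8,1,1,1], "offset": [[0,0,0],[0,0,0],[0,0,0],[0,0,0],[0,0,0]], "twist": [[0,0,0],[0,0,0],[0,0,0],[0,0,0],[0,0,0]]}}

```text
time_s: 9.3
tcp_pos: [495.8, -344.5, 8.1]
ee_rot: [-0.0, 0.857, -0.515, 0.0]
ft_force: [0.5, 0.7, 0.4]
grip_width: 85.5
```

Call:
{"fn": "step_arm", "kwargs": {"grip": [1,1,1,1,1], "offset": [[0,0,-10],[0,0,-20],[0,0,-40],[0,0,-50],[0,0,0]], "twist": [[0,0,0],[0,0,0],[0,0,0],[0,0,0],[0,0,0]]}}

```text
time_s: 9.8
tcp_pos: [498.9, -347.1, 136.1]
ee_rot: [0.001, 0.857, -0.515, 0.007]
ft_force: [1.5, -0.3, 0.1]
grip_width: 85.5
```

```bash
python3 -c "
from h import *
s=snap('wrist','w5.png');P=cloud(s)
q=P.reshape(-1,3);m=np.hypot(q[:,0]-495.5,q[:,1]+344.2)<27;z=q[m,2];print(np.histogram(z,[-5,4,10,22,24,25,26,27,28,29,32,60]))
k=m&(z if 0 else (q[:,2]>24)&(q[:,2]<29));print(q[k].mean(0),np.linalg.lstsq(np.c_[q[k,:2],np.ones(k.sum())],q[k,2],rcond=None)[0])
go(588.7,-96.2,128,-62)"
```

```text
(array([   0,  728,  183,   34,   77,  579, 1100,  276,    6,    0,    0]), array([-5,  4, 10, 22, 24, 25, 26, 27, 28, 29, 32, 60]))
[ 494.43364219 -345.07644213   26.27839319] [-6.33464308e-07 -8.02502657e-04  2.60017816e+01]
t 9.8 tcp [ 497.5 -346.   132.7] yaw -61.99 zaxis [ 0.0066 -0.0059 -1.    ] w 85.1 F [-0.3  0.1 -1.1] q [-0.73  0.57  1.43  0.    1.13  0.35]
tool offset [-177.7 -197.8    3.9] twist z 0.000
```

View pics/w5.png

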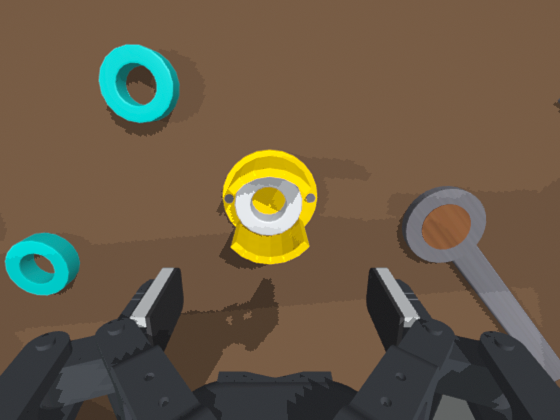

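Call:
{"fn": "step_arm", "kwargs": {"grip": [1,1,1,1,1], "offset": [[-15,-18,0],[-28,-32,0],[-30,-34,0],[-30,-34,0],[-30,-34,0]], "twist": [[0,0,0],[0,0,0],[0,0,0],[0,0,0],[0,0,0]]}}

```text
time_s: 10.35
tcp_pos: [567.2, -153.8, 127.2]
ee_rot: [0.0, 0.857, -0.515, -0.001]
ft_force: [0.6, -0.6, 0.3]
grip_width: 85.1
```

Call:
{"fn": "step_arm", "kwargs": {"grip": [1,1,1,1,1], "offset": [[-27,-30,0],[-15.4,-16.6,0],[0,0,0],[0,0,0],[0,0,0]], "twist": [[0,0,0],[0,0,0],[0,0,0],[0,0,0],[0,0,0]]}}

```text
time_s: 10.85
tcp_pos: [588.2, -97.4, 127.6]
ee_rot: [0.0, 0.857, -0.515, -0.0]
ft_force: [-0.3, 0.1, 0.6]
grip_width: 85.5
```

```bash
python3 -c "
from h import *
s=snap('wrist');P=cloud(s)
n,m,e=top(P,(588.7,-96.2),13,18,35);print(n,m,e)
go(*e[0],0,-62)"
```

```text
2364 [590.1 -95.4  15.2] ((589.0197143554688, -95.98042297363281), 27.868423461914062)
t 10.9 tcp [588.2 -97.6 127.7] yaw -62.09 zaxis [-6.e-04 -0.e+00 -1.e+00] w 85.2 F [-0.2 -0.7 -0.2] q [-0.29  0.57  1.46 -0.    1.11  0.79]
tool offset [ -1.   -1.5 127.7] twist z -0.001
```

Call:
{"fn": "step_arm", "kwargs": {"grip": [1,1,1,1,1], "offset": [[0,-0.4,30],[0,0,35],[0,0,30],[0,0,15],[0,0,0]], "twist": [[0,0,0],[0,0,0],[0,0,0],[0,0,0],[0,0,0]]}}

```text
time_s: 11.4
tcp_pos: [587.0, -96.9, 15.4]
ee_rot: [0.001, 0.857, -0.516, -0.003]
ft_force: [-0.4, -0.2, 0.6]
grip_width: 85.1
```

Call:
{"fn": "step_arm", "kwargs": {"grip": [1,1,1,1], "offset": [[0,0,10],[0,0,7],[0,0,0],[0,0,0]], "twist": [[0,0,0],[0,0,0],[0,0,0],[0,0,0]]}}

```text
time_s: 11.8
tcp_pos: [589.3, -96.2, 1.4]
ee_rot: [-0.0, 0.857, -0.515, 0.0]
ft_force: [-0.3, 0.1, 0.6]
grip_width: 85.4
```

Call:
{"fn": "step_arm", "kwargs": {"grip": [0,0,0,0,0], "offset": [[0,0,0],[0,0,0],[0,0,0],[0,0,0],[0,0,0]], "twist": [[0,0,0],[0,0,0],[0,0,0],[0,0,0],[0,0,0]]}}

```text
time_s: 12.3
tcp_pos: [589.6, -96.2, 1.9]
ee_rot: [-0.0, 0.857, -0.515, 0.001]
ft_force: [-1.3, 0.6, 5.1]
grip_width: 53.4
```

Call:
{"fn": "step_arm", "kwargs": {"grip": [0,0,0,0,0], "offset": [[0,0,-10],[0,0,-30],[0,0,-40],[0,0,-30],[0,0,-10]], "twist": [[0,0,0],[0,0,0],[0,0,0],[0,0,0],[0,0,0]]}}

```text
time_s: 12.8
tcp_pos: [590.5, -96.5, 124.6]
ee_rot: [-0.001, 0.857, -0.515, 0.003]
ft_force: [0.3, -0.3, -2.7]
grip_width: 52.8
```

```bash
python3 -c "
from h import *
go(495.7,-344.3,120,-62)"
```

```text
t 12.8 tcp [590.5 -96.5 124.6] yaw -61.99 zaxis [ 0.0054 -0.0015 -1.    ] w 52.8 F [ 0.3 -0.3 -2.7] q [-0.29  0.57  1.46  0.    1.1   0.79]
tool offset [174.2 200.1   4.5] twist z 0.000
```

Call:
{"fn": "step_arm", "kwargs": {"grip": [0,0,0,0,0], "offset": [[15,18,0],[28,32,0],[30,34,0],[30,34,0],[30,34,0]], "twist": [[0,0,0],[0,0,0],[0,0,0],[0,0,0],[0,0,0]]}}

```text
time_s: 13.3
tcp_pos: [515.8, -285.8, 119.6]
ee_rot: [-0.0, 0.857, -0.515, -0.001]
ft_force: [1.5, -0.4, -2.5]
grip_width: 52.7
```

Call:
{"fn": "step_arm", "kwargs": {"grip": [0,0,0,0,0], "offset": [[27,30,0],[15.4,17,0],[0,0,15],[0,0,15],[0,0,0]], "twist": [[0,0,0],[0,0,0],[0,0,0],[0,0,0],[0,0,0]]}}

```text
time_s: 13.8
tcp_pos: [493.7, -343.2, 87.5]
ee_rot: [-0.001, 0.857, -0.515, -0.003]
ft_force: [0.4, -0.8, -2.8]
grip_width: 53.5
```

Call:
{"fn": "step_arm", "kwargs": {"grip": [0,0,0,0], "offset": [[0,0,0],[0,0,0],[0,0,0],[0,0,0]], "twist": [[0,0,0],[0,0,0],[0,0,0],[0,0,0]]}}

```text
time_s: 14.2
tcp_pos: [496.1, -344.5, 91.6]
ee_rot: [0.0, 0.857, -0.515, 0.001]
ft_force: [-0.3, -0.2, -2.4]
grip_width: 53.0
```

```bash
python3 tb.py 15 0
```

```text
t 14.2 tcp [ 496.  -344.4   91.5] yaw -61.98 zaxis [ 0. -0. -1.] w 52.8 F [ 0.4  0.6 -2.1] q [-0.7  0.6  1.5  0.   1.1  0.3]
tool offset [-0.7  0.3  1.5] twist z 0.000
tube 1717 [ 496.3 -344.5] tool [ 0.1 -0.2 91.5]
ring z -14.06967515158448 1417 miss,x,y (np.int64(1), np.float64(-1.0), np.float64(-0.5)) y extent -27.441968884458362 26.76496166251336
```

Call:
{"fn": "step_arm", "kwargs": {"grip": [0,0,0,0,0], "offset": [[0,0,8],[0,0,13],[0,0,12],[0,0,10],[0,0,8]], "twist": [[0,0,0],[0,0,0],[0,0,0],[0,0,0],[0,0,0]]}}

```text
time_s: 14.75
tcp_pos: [495.3, -344.1, 38.3]
ee_rot: [-0.0, 0.857, -0.515, -0.001]
ft_force: [-0.1, -0.3, -2.0]
grip_width: 52.7
```

Call:
{"fn": "step_arm", "kwargs": {"grip": [0,0,0,0,0], "offset": [[0,0,7],[0,0,4],[0,0,0.5],[0,0,0],[0,0,0]], "twist": [[0,0,0],[0,0,0],[0,0,0],[0,0,0],[0,0,0]]}}

```text
time_s: 15.25
tcp_pos: [495.9, -344.6, 28.8]
ee_rot: [0.0, 0.857, -0.515, 0.0]
ft_force: [-0.6, -0.3, -2.5]
grip_width: 52.9
```

```bash
python3 -c "
from h import *
go(495.7,-344.3,28,-62)"
```

```text
t 15.2 tcp [ 495.9 -344.6   28.8] yaw -62.00 zaxis [ 5.e-04 -3.e-04 -1.e+00] w 52.9 F [-0.6 -0.3 -2.5] q [-0.73  0.7   1.53  0.    0.92  0.35]
tool offset [-0.3  0.1  0.8] twist z 0.000
```

Now at z≈28.5, about 1 mm above its seat. Release and lift.

Call:
{"fn": "step_arm", "kwargs": {"grip": [0.8,0.8,1,1,1], "offset": [[0,0,0],[0,0,0],[0,0,0],[0,0,0],[0,0,0]], "twist": [[0,0,0],[0,0,0],[0,0,0],[0,0,0],[0,0,0]]}}

```text
time_s: 15.75
tcp_pos: [495.8, -344.5, 28.6]
ee_rot: [-0.0, 0.857, -0.515, 0.0]
ft_force: [0.9, 0.1, -0.6]
grip_width: 85.8
```

Call:
{"fn": "step_arm", "kwargs": {"grip": [1,1,1,1,1], "offset": [[0,0,-10],[0,0,-20],[0,0,-40],[0,0,-30],[0,0,0]], "twist": [[0,0,0],[0,0,0],[0,0,0],[0,0,0],[0,0,0]]}}

```text
time_s: 16.25
tcp_pos: [497.9, -346.3, 134.2]
ee_rot: [0.001, 0.857, -0.515, 0.005]
ft_force: [0.5, 0.0, -0.4]
grip_width: 85.9
```

```bash
python3 -c "
from h import *
s=snap('wrist','w6.png');P=cloud(s)
q=P.reshape(-1,3);m=np.hypot(q[:,0]-495.5,q[:,1]+344.2)<27;z=q[m,2];print(np.histogram(z,[-5,4,10,22,28,38,39,40,41,42,43,44,60]))
k=m&(q[:,2]>38)&(q[:,2]<44);print(q[k].mean(0),np.linalg.lstsq(np.c_[q[k,:2],np.ones(k.sum())],q[k,2],rcond=None)[0])
go(439.9,129.8,128,-62)"
```

```text
(array([   0,  580,  183,  108,  170,   27,   89,  782, 1303,  318,   10,
          0]), array([-5,  4, 10, 22, 28, 38, 39, 40, 41, 42, 43, 44, 60]))
[ 496.07197004 -344.04925611   41.21332522] [1.93520350e-03 2.62006726e-03 4.11547572e+01]
t 16.3 tcp [ 496.8 -345.4  131.6] yaw -61.99 zaxis [ 0.0043 -0.0038 -1.    ] w 85.3 F [-0.1 -0.3 -0.3] q [-0.73  0.57  1.44  0.    1.13  0.35]
tool offset [-446.3 -172.9    1.5] twist z 0.000
```

Call:
{"fn": "step_arm", "kwargs": {"grip": [1,1,1,1,1], "offset": [[-20,-8,0],[-36,-14,0],[-41,-16,0],[-41,-16,0],[-41,-16,0]], "twist": [[0,0,0],[0,0,0],[0,0,0],[0,0,0],[0,0,0]]}}

```text
time_s: 16.8
tcp_pos: [472.3, -151.6, 127.6]
ee_rot: [-0.0, 0.857, -0.515, -0.001]
ft_force: [0.3, 0.5, 0.0]
grip_width: 85.2
```

Call:
{"fn": "step_arm", "kwargs": {"grip": [1,1,1,1,1], "offset": [[-41,-16,0],[-41,-16,0],[-41,-16,0],[-41,-16,0],[-41,-16,0]], "twist": [[0,0,0],[0,0,0],[0,0,0],[0,0,0],[0,0,0]]}}

```text
time_s: 17.3
tcp_pos: [446.6, 66.7, 127.8]
ee_rot: [0.0, 0.857, -0.515, -0.001]
ft_force: [0.9, 0.1, -0.5]
grip_width: 85.6
```

Call:
{"fn": "step_arm", "kwargs": {"grip": [1,1,1,1,1], "offset": [[-36,-14,0],[-24.8,-9.3,0],[0,0,0],[0,0,0],[0,0,0]], "twist": [[0,0,0],[0,0,0],[0,0,0],[0,0,0],[0,0,0]]}}

```text
time_s: 17.8
tcp_pos: [439.8, 128.8, 128.1]
ee_rot: [0.0, 0.857, -0.515, -0.0]
ft_force: [-0.0, -0.4, 0.1]
grip_width: 85.5
```

```bash
python3 -c "
from h import *
s=snap('wrist');P=cloud(s)
n,m,e=top(P,(439.9,129.8),8,13,35);print(n,m,e)
go(*e[0],0,-62)"
```

```text
2271 [441.  131.8  10.2] ((440.094482421875, 131.35073852539062), 27.899505615234375)
t 17.9 tcp [439.9 128.6 128.2] yaw -62.07 zaxis [-7.e-04 -2.e-04 -1.e+00] w 85.3 F [-0.1 -0.4  1.1] q [ 0.12  0.34  1.85 -0.    0.95  1.2 ]
tool offset [ -2.3  -1.5 128.2] twist z -0.001
```

Call:
{"fn": "step_arm", "kwargs": {"grip": [1,1,1,1,1], "offset": [[-1.2,-0.9,30],[0,0,35],[0,0,30],[0,0,15],[0,0,0]], "twist": [[0,0,0],[0,0,0],[0,0,0],[0,0,0],[0,0,0]]}}

```text
time_s: 18.35
tcp_pos: [438.8, 129.9, 16.6]
ee_rot: [0.001, 0.857, -0.516, -0.002]
ft_force: [0.5, -0.2, 1.2]
grip_width: 85.6
```

Call:
{"fn": "step_arm", "kwargs": {"grip": [1,1,1,1], "offset": [[0,0,10],[0,0,7.5],[0,0,0],[0,0,0]], "twist": [[0,0,0],[0,0,0],[0,0,0],[0,0,0]]}}

```text
time_s: 18.75
tcp_pos: [440.3, 131.1, 1.3]
ee_rot: [-0.0, 0.857, -0.515, 0.0]
ft_force: [-0.3, 0.6, -0.0]
grip_width: 85.3
```

Call:
{"fn": "step_arm", "kwargs": {"grip": [0,0,0,0,0], "offset": [[0,0,0],[0,0,0],[0,0,0],[0,0,0],[0,0,0]], "twist": [[0,0,0],[0,0,0],[0,0,0],[0,0,0],[0,0,0]]}}

```text
time_s: 19.25
tcp_pos: [440.4, 131.3, 2.2]
ee_rot: [-0.0, 0.857, -0.515, 0.0]
ft_force: [-2.1, -0.3, 12.1]
grip_width: 52.8
```

Call:
{"fn": "step_arm", "kwargs": {"grip": [0,0,0,0,0], "offset": [[0,0,-10],[0,0,-30],[0,0,-40],[0,0,-30],[0,0,-10]], "twist": [[0,0,0],[0,0,0],[0,0,0],[0,0,0],[0,0,0]]}}

```text
time_s: 19.75
tcp_pos: [441.7, 131.4, 124.3]
ee_rot: [-0.002, 0.857, -0.515, 0.002]
ft_force: [0.6, 0.2, -0.9]
grip_width: 52.3
```

```bash
python3 -c "
from h import *
s=snap('wrist','w7.png')
go(495.7,-344.3,120,-62)"
```

```text
t 19.8 tcp [441.7 131.4 124.2] yaw -61.98 zaxis [ 5.9e-03  8.0e-04 -1.0e+00] w 52.5 F [ 0.3 -0.1 -0.5] q [0.12 0.35 1.85 0.   0.94 1.2 ]
tool offset [445.3 175.8   4.1] twist z 0.000
```

View pics/w7.png

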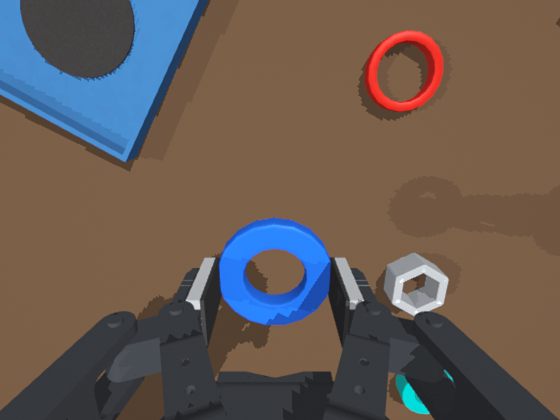

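Blue is held level at (275,272). Carrying it to the tube.

Call:
{"fn": "step_arm", "kwargs": {"grip": [0,0,0,0,0], "offset": [[20,8,0],[36,14,0],[41,16,0],[41,16,0],[41,16,0]], "twist": [[0,0,0],[0,0,0],[0,0,0],[0,0,0],[0,0,0]]}}

```text
time_s: 20.3
tcp_pos: [461.5, -61.2, 119.7]
ee_rot: [0.0, 0.857, -0.515, -0.001]
ft_force: [1.5, 0.5, -1.0]
grip_width: 52.4
```

Call:
{"fn": "step_arm", "kwargs": {"grip": [0,0,0,0,0], "offset": [[41,16,0],[41,16,0],[41,16,0],[41,16,0],[41,16,0]], "twist": [[0,0,0],[0,0,0],[0,0,0],[0,0,0],[0,0,0]]}}

```text
time_s: 20.8
tcp_pos: [487.2, -279.7, 119.3]
ee_rot: [-0.0, 0.857, -0.515, -0.001]
ft_force: [0.8, 1.3, -0.0]
grip_width: 52.5
```

Call:
{"fn": "step_arm", "kwargs": {"grip": [0,0,0,0,0], "offset": [[36,14,0],[25.9,10.1,0],[0,0,10],[0,0,20],[0,0,0]], "twist": [[0,0,0],[0,0,0],[0,0,0],[0,0,0],[0,0,0]]}}

```text
time_s: 21.3
tcp_pos: [493.6, -341.9, 86.7]
ee_rot: [-0.001, 0.857, -0.515, -0.004]
ft_force: [0.3, 0.7, -0.6]
grip_width: 52.4
```

Call:
{"fn": "step_arm", "kwargs": {"grip": [0,0,0,0], "offset": [[0,0,0],[0,0,0],[0,0,0],[0,0,0]], "twist": [[0,0,0],[0,0,0],[0,0,0],[0,0,0]]}}

```text
time_s: 21.7
tcp_pos: [496.1, -344.3, 91.7]
ee_rot: [0.0, 0.857, -0.515, 0.001]
ft_force: [-0.4, 0.1, -0.4]
grip_width: 52.4
```

```bash
python3 tb.py 10 1.5
```

```text
t 21.8 tcp [ 496.  -344.3   91.6] yaw -61.98 zaxis [ 0. -0. -1.] w 52.5 F [ 0.4 -0.2 -1.2] q [-0.7  0.6  1.5  0.   1.1  0.3]
tool offset [-0.6  0.4  1.6] twist z 0.000
tube 1698 [ 496.4 -344.5] tool [ 0.2 -0.2 91.6]
ring z -8.071897626463535 4276 miss,x,y (np.int64(5), np.float64(-1.0), np.float64(0.0)) y extent -27.454125854542433 27.382603504747223
```

Call:
{"fn": "step_arm", "kwargs": {"grip": [0,0,0,0,0], "offset": [[0,0,8],[0,0,12],[0,0,10],[0,0,8],[0,0,5]], "twist": [[0,0,0],[0,0,0],[0,0,0],[0,0,0],[0,0,0]]}}

```text
time_s: 22.25
tcp_pos: [495.3, -343.9, 46.5]
ee_rot: [-0.0, 0.857, -0.515, -0.001]
ft_force: [0.6, -0.6, 0.5]
grip_width: 52.6
```

Call:
{"fn": "step_arm", "kwargs": {"grip": [0,0,0,0], "offset": [[0,0,4],[0,0,1],[0,0,0],[0,0,0]], "twist": [[0,0,0],[0,0,0],[0,0,0],[0,0,0]]}}

```text
time_s: 22.65
tcp_pos: [495.8, -344.4, 43.4]
ee_rot: [0.0, 0.857, -0.515, 0.0]
ft_force: [-1.0, 1.1, 3.5]
grip_width: 52.5
```

Call:
{"fn": "step_arm", "kwargs": {"grip": [0.8,0.8,1,1,1], "offset": [[0,0,0],[0,0,0],[0,0,0],[0,0,0],[0,0,0]], "twist": [[0,0,0],[0,0,0],[0,0,0],[0,0,0],[0,0,0]]}}

```text
time_s: 23.15
tcp_pos: [495.8, -344.3, 42.9]
ee_rot: [-0.0, 0.857, -0.515, -0.0]
ft_force: [0.4, -0.5, 0.8]
grip_width: 85.3
```

Call:
{"fn": "step_arm", "kwargs": {"grip": [1,1,1,1,1], "offset": [[0,0,-10],[0,0,-20],[0,0,-30],[0,0,-25],[0,0,0]], "twist": [[0,0,0],[0,0,0],[0,0,0],[0,0,0],[0,0,0]]}}

```text
time_s: 23.65
tcp_pos: [497.6, -345.8, 132.7]
ee_rot: [0.001, 0.857, -0.515, 0.004]
ft_force: [-0.6, -0.9, 0.5]
grip_width: 85.8
```

```bash
python3 -c "
from h import *
s=snap('wrist','w8.png');P=cloud(s)
q=P.reshape(-1,3);m=np.hypot(q[:,0]-495.5,q[:,1]+344.2)<27;z=q[m,2];print(np.histogram(z,[-5,4,10,22,28,43,48,49,50,51,52,53,54,60]))
k=m&(q[:,2]>48)&(q[:,2]<54);print(q[k].mean(0),np.linalg.lstsq(np.c_[q[k,:2],np.ones(k.sum())],q[k,2],rcond=None)[0])
go(431.3,-17,128,-62)"
```

```text
(array([   0,  462,  176,  108,  304,  103,   20,  121,  800, 1481,  320,
         11,    0]), array([-5,  4, 10, 22, 28, 43, 48, 49, 50, 51, 52, 53, 54, 60]))
[ 496.39562207 -343.89773967   51.22589785] [-4.22369562e-04  1.85513611e-03  5.20735374e+01]
t 23.7 tcp [ 496.7 -345.1  130.5] yaw -61.99 zaxis [ 0.0035 -0.0031 -1.    ] w 85.2 F [-0.   0.9 -1.2] q [-0.73  0.57  1.44  0.    1.13  0.35]
tool offset [-320.4  -96.4    1.3] twist z 0.000
```

View pics/w8.png

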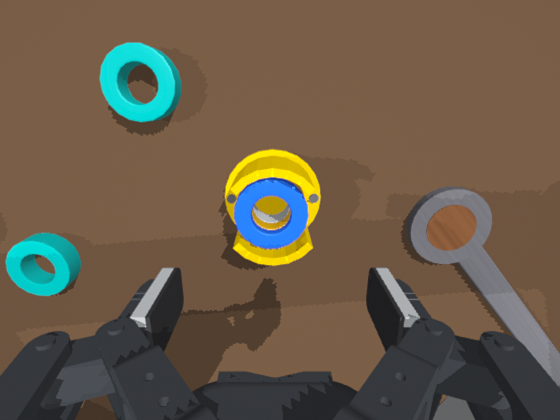

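All three rings are seated (blue's top at 51.2 mm, blue centred at (271,213) in the tube). The nut's flats face about −2°+60k, so a yaw of −62° suits it as well.

Call:
{"fn": "step_arm", "kwargs": {"grip": [1,1,1,1,1], "offset": [[-20,-6,0],[-36,-11,0],[-41,-12.4,0],[-41,-12.4,0],[-41,-12.4,0]], "twist": [[0,0,0],[0,0,0],[0,0,0],[0,0,0],[0,0,0]]}}

```text
time_s: 24.2
tcp_pos: [458.4, -159.0, 127.2]
ee_rot: [-0.0, 0.857, -0.515, -0.001]
ft_force: [1.2, 0.7, -0.5]
grip_width: 85.4
```

Call:
{"fn": "step_arm", "kwargs": {"grip": [1,1,1,1,1], "offset": [[-41,-12.4,0],[-41,-12.4,0],[-36,-11,0],[-22,-6.8,0],[0,0,0]], "twist": [[0,0,0],[0,0,0],[0,0,0],[0,0,0],[0,0,0]]}}

```text
time_s: 24.7
tcp_pos: [429.9, -14.7, 127.4]
ee_rot: [0.0, 0.858, -0.514, -0.001]
ft_force: [1.0, -0.5, -0.5]
grip_width: 85.3
```

Call:
{"fn": "step_arm", "kwargs": {"grip": [1,1,1], "offset": [[0,0,0],[0,0,0],[0,0,0]], "twist": [[0,0,0],[0,0,0],[0,0,0]]}}

```text
time_s: 25.0
tcp_pos: [431.6, -18.2, 127.8]
ee_rot: [0.0, 0.857, -0.516, -0.0]
ft_force: [0.1, -0.3, 0.0]
grip_width: 85.4
```

```bash
python3 -c "
from h import *
s=snap('wrist','w9.png');P=cloud(s)
n,m,e=top(P,(431.4,-17.2),22,27,35);print(n,m,e)
q=P.reshape(-1,3);k=(q[:,2]>22)&(q[:,2]<27)&(np.hypot(q[:,0]-431,q[:,1]+17)<35);r=q[k,:2]-e[0]
for A in range(40,80,3): print(A,round(np.mean([np.percentile(r@[np.cos(x),np.sin(x)],99.5) for x in np.radians(A+60*np.arange(6))]),2),end=' ')
go(*e[0],0,-62)"
```

```text
1524 [432.5 -16.2  24.2] ((431.5587158203125, -16.76215362548828), 26.131181716918945)
40 24.22 43 23.98 46 23.71 49 23.41 52 23.09 55 22.83 58 22.81 61 22.99 64 23.36 67 23.69 70 23.98 73 24.22 76 24.43 79 24.56 t 25.1 tcp [431.6 -18.1 127.8] yaw -62.08 zaxis [-2.e-04  0.e+00 -1.e+00] w 85.5 F [-1.   0.8  0. ] q [-0.22  0.3   1.91 -0.    0.93  0.86]
tool offset [ -1.2  -0.6 127.8] twist z -0.001
```

Call:
{"fn": "step_arm", "kwargs": {"grip": [1,1,1,1,1], "offset": [[-0.4,-0.2,30],[0,0,35],[0,0,30],[0,0,15],[0,0,0]], "twist": [[0,0,0],[0,0,0],[0,0,0],[0,0,0],[0,0,0]]}}

```text
time_s: 25.55
tcp_pos: [430.1, -17.1, 16.2]
ee_rot: [0.001, 0.857, -0.516, -0.002]
ft_force: [0.3, 0.6, 0.4]
grip_width: 85.7
```

Call:
{"fn": "step_arm", "kwargs": {"grip": [1,1,1,1], "offset": [[0,0,10],[0,0,4],[0,0,0],[0,0,0]], "twist": [[0,0,0],[0,0,0],[0,0,0],[0,0,0]]}}

```text
time_s: 25.95
tcp_pos: [431.8, -16.8, 4.4]
ee_rot: [-0.0, 0.857, -0.515, 0.0]
ft_force: [0.1, 0.1, -0.5]
grip_width: 85.5
```

Call:
{"fn": "step_arm", "kwargs": {"grip": [0,0,0,0,0], "offset": [[0,0,0],[0,0,0],[0,0,0],[0,0,0],[0,0,0]], "twist": [[0,0,0],[0,0,0],[0,0,0],[0,0,0],[0,0,0]]}}

```text
time_s: 26.45
tcp_pos: [431.7, -16.8, 4.5]
ee_rot: [-0.0, 0.857, -0.515, 0.0]
ft_force: [-0.6, 0.8, 4.9]
grip_width: 44.9
```

Call:
{"fn": "step_arm", "kwargs": {"grip": [0,0,0,0,0], "offset": [[0,0,0],[0,0,-10],[0,0,-30],[0,0,-40],[0,0,-36]], "twist": [[0,0,0],[0,0,0],[0,0,0],[0,0,0],[0,0,0]]}}

```text
time_s: 26.95
tcp_pos: [430.9, -16.6, 121.8]
ee_rot: [0.0, 0.857, -0.515, -0.0]
ft_force: [0.4, -0.0, -2.0]
grip_width: 45.0
```

```bash
python3 -c "
from h import *
go(495,319.5,120,-62)"
```

```text
t 26.9 tcp [430.9 -16.6 121.8] yaw -61.99 zaxis [-5.e-04  2.e-04 -1.e+00] w 45.0 F [ 0.4 -0.  -2. ] q [-0.22  0.31  1.92  0.    0.91  0.87]
tool offset [-266.7 -214.4    1.8] twist z 0.000
```

Call:
{"fn": "step_arm", "kwargs": {"grip": [0,0,0,0,0], "offset": [[-15,-12,0],[-30,-24,0],[-32,-26,0],[-32,-26,0],[-32,-26,0]], "twist": [[0,0,0],[0,0,0],[0,0,0],[0,0,0],[0,0,0]]}}

```text
time_s: 27.45
tcp_pos: [465.6, 162.8, 120.5]
ee_rot: [0.0, 0.857, -0.515, -0.0]
ft_force: [0.3, -0.3, -2.2]
grip_width: 45.0
```

Call:
{"fn": "step_arm", "kwargs": {"grip": [0,0,0,0,0], "offset": [[-32,-26,0],[-32,-26,0],[-32,-26,0],[-30,-22.1,0],[0,0,0]], "twist": [[0,0,0],[0,0,0],[0,0,0],[0,0,0],[0,0,0]]}}

```text
time_s: 27.95
tcp_pos: [494.8, 323.6, 120.2]
ee_rot: [-0.001, 0.858, -0.513, -0.0]
ft_force: [-0.2, -0.5, -2.0]
grip_width: 44.8
```

Call:
{"fn": "step_arm", "kwargs": {"grip": [0,0,0,0], "offset": [[0,0,25],[0,0,25],[0,0,0],[0,0,0]], "twist": [[0,0,0],[0,0,0],[0,0,0],[0,0,0]]}}

```text
time_s: 28.35
tcp_pos: [494.9, 319.0, 70.4]
ee_rot: [0.0, 0.857, -0.515, -0.0]
ft_force: [1.0, -0.1, -1.7]
grip_width: 44.8
```

```bash
python3 -c "
from h import *
s=snap('wrist','w10.png');P=cloud(s)
go(495,319.5,11.5,-62)
q=P.reshape(-1,3);k=(abs(q[:,2]-20)<2)&(np.hypot(q[:,0]-495,q[:,1]-320)<115);print('tray rim',k.sum(),cv2.minAreaRect(q[k,:2].astype(np.float32)))
o=ctrl.get_obs()['tcp_pos'];k=(q[:,2]>70)&(q[:,2]<105)&(np.hypot(q[:,0]-o[0],q[:,1]-o[1])<20);print('nut top',np.median(q[k,2])-o[2])
"
```

```text
t 28.4 tcp [495.6 319.3  71.2] yaw -62.02 zaxis [ 1.1e-03  5.0e-04 -1.0e+00] w 44.7 F [ 0.  -0.1 -1.9] q [0.44 0.62 1.54 0.   0.98 1.52]
tool offset [-0.4  0.5 59.7] twist z -0.000
tray rim 5107 ((494.96197509765625, 320.5503234863281), (148.82664489746094, 148.5815887451172), 87.3304443359375)
nut top 17.93363287742592
```

View pics/w10.png

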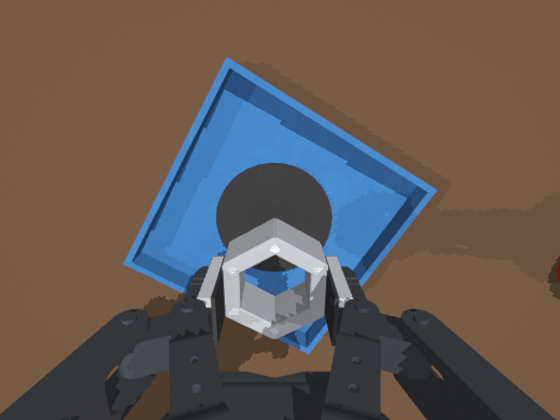

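Call:
{"fn": "step_arm", "kwargs": {"grip": [0,0,0,0,0], "offset": [[0,0,15],[0,0,18],[0,0,12],[0,0,7],[0,0,4]], "twist": [[0,0,0],[0,0,0],[0,0,0],[0,0,0],[0,0,0]]}}

```text
time_s: 28.9
tcp_pos: [495.3, 319.6, 14.1]
ee_rot: [-0.0, 0.857, -0.515, 0.0]
ft_force: [-0.2, 0.4, -2.4]
grip_width: 44.8
```

Call:
{"fn": "step_arm", "kwargs": {"grip": [0,0,0,0], "offset": [[0,0,2.5],[0,0,0],[0,0,0],[0,0,0]], "twist": [[0,0,0],[0,0,0],[0,0,0],[0,0,0]]}}

```text
time_s: 29.3
tcp_pos: [495.4, 319.7, 12.0]
ee_rot: [-0.0, 0.857, -0.515, 0.0]
ft_force: [0.0, -0.7, -1.4]
grip_width: 44.8
```

Call:
{"fn": "step_arm", "kwargs": {"grip": [0.8,0.8,0.8,0.8,0.8], "offset": [[0,0,0],[0,0,0],[0,0,0],[0,0,0],[0,0,0]], "twist": [[0,0,0],[0,0,0],[0,0,0],[0,0,0],[0,0,0]]}}

```text
time_s: 29.8
tcp_pos: [495.2, 319.6, 11.6]
ee_rot: [-0.0, 0.857, -0.515, 0.0]
ft_force: [-1.3, -0.8, -0.2]
grip_width: 68.4
```

Call:
{"fn": "step_arm", "kwargs": {"grip": [0.8,0.8,0.8,0.8,0.8], "offset": [[0,0,-10],[0,0,-30],[0,0,-40],[0,0,-40],[0,0,0]], "twist": [[0,0,0],[0,0,0],[0,0,0],[0,0,0],[0,0,0]]}}

```text
time_s: 30.3
tcp_pos: [498.2, 321.1, 138.4]
ee_rot: [-0.005, 0.857, -0.515, 0.003]
ft_force: [0.7, 0.4, 0.3]
grip_width: 68.5
```

Call:
{"fn": "step_arm", "kwargs": {"grip": [0.8,0.8,0.8,0.8], "offset": [[0,0,-30],[0,0,0],[0,0,0],[0,0,0]], "twist": [[0,0,0],[0,0,0],[0,0,0],[0,0,0]]}}

```text
time_s: 30.7
tcp_pos: [494.5, 319.2, 160.6]
ee_rot: [0.001, 0.857, -0.515, -0.0]
ft_force: [-0.3, -0.0, -0.7]
grip_width: 68.4
```

```bash
python3 -c "
from h import *
import pickle
np.set_printoptions(precision=2,suppress=True)
s=snap('wrist');P=cloud(s);q=P.reshape(-1,3)
k=(q[:,2]>26)&(q[:,2]<34)&(np.hypot(q[:,0]-495,q[:,1]-320)<45)
print('nut',k.sum(),q[k].mean(0),cv2.minEnclosingCircle(q[k,:2].astype(np.float32)),np.linalg.lstsq(np.c_[q[k,:2]-[495,320],np.ones(k.sum())],q[k,2],rcond=None)[0])
t=snap('scene','scene2.png');T=cloud(t);s0,t0=pickle.load(open('first.pkl','rb'));T0=cloud(t0)
for n,c,h in [('seal',(574,93),12),('offcut',(707,-25),35)]: print(n,top(T0,c,h-2,h+3,55)[:2],top(T,c,h-2,h+3,55)[:2])
q=T.reshape(-1,3);k=(q[:,2]>48)&(q[:,2]<54)&(np.hypot(q[:,0]-495.5,q[:,1]+344.2)<28);print('blue',k.sum(),q[k].mean(0))
go(495,320,150,-62)
cv2.imwrite('pics/f.png',np.hstack([cv2.resize(s['img'],(400,300)),cv2.resize(t['img'],(400,300))]))
"
```

```text
nut 1329 [495.71 320.77  30.13] ((494.82244873046875, 320.49029541015625), 25.993017196655273) [-0.    0.   30.13]
seal (np.int64(139), array([578.5,  96. ,  11.7])) (np.int64(154), array([577.2,  95.8,  11.8]))
offcut (np.int64(454), array([710.9, -21.7,  34.7])) (np.int64(465), array([711.4, -21.8,  34.8]))
blue 159 [ 495.72 -344.92   50.07]
t 30.8 tcp [494.5 319.2 160.4] yaw -62.00 zaxis [-0. -0. -1.] w 68.3 F [-0.9  0.3 -0.4] q [0.44 0.52 1.44 0.   1.18 1.53]
tool offset [-0.4 -0.8 10.4] twist z 0.000
```

View pics/f.png

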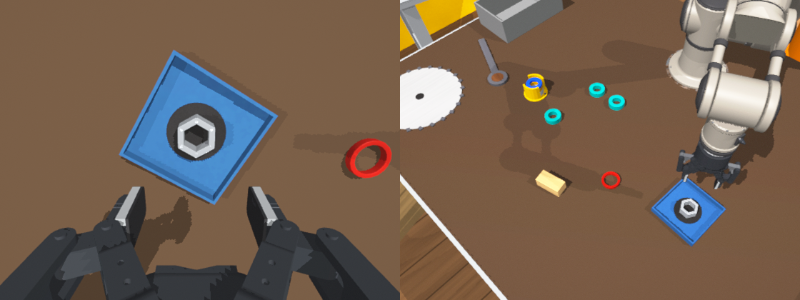

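The nut sits flat in the middle of the pad at (196,136), with its top at 30.1 mm. The tube is full, the seal and offcut haven't moved, and the arm is clear. Handing in.

```bash
python3 -c "
from h import *
print(ctrl.close_job())"
```

```text
the job is handed in; nothing more can be done
None
```

The kit is made up and handed in at about 31 s of the 106 s. The hand-in reports no verdict, so what follows is from my own checks.

- **Rings:** steel, brass and blue went into the slotted tube in that order. Their tops measured 26.3, 41.2 and 51.2 mm against 26, 41 and 51 expected. All three lay flat and were centred within about 1–2 mm.
- **Nut:** it lies flat on the tray's pad, with its top at 30.1 mm against 30 expected. It is within about 1 mm of the tray's centre.
- **Left alone:** the seal and offcut showed no movement beyond measuring noise (about 1 mm). The turquoise rings were not touched. The arm ended clear above the tray.

**Readings that disagreed:**
- The gripper read 52–54 mm on the 56 mm rings and 45 mm on the 46 mm nut.
- There was an upward force of 5–12 N while closing on each part, probably the fingertips brushing the bench. It stayed far below the limits.
- The final scene-camera check put blue's top at 50.1 mm, against 51.2 mm from the wrist camera. Both are within tolerance.

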